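# Set out the soldering supplies beside the phone and the dish of screws

### The job

Set out the soldering supplies for the next repair on the row of three coasters, each thing upright and centred on its coaster: the large solder spool on the end coaster just behind (beyond, from where the robot stands) the dish of screws, the black air blower on the end coaster just behind the phone, and the flux jar on the middle coaster between them. Then put the small blue-rimmed reel upright on top of the spool, centred. Leave the dish, the phone and the silver reel where they are, and let go of everything.

Things in the scene. Friction and masses are not known exactly. Their poses are not given: they have to be found in the camera images.
- solder_spool: large reel of solder wire, cream flanges with a blue label on top, standing on a flange with its axis upright: 52 mm across, 28 mm high, 0.28 kg. Origin at the centre of its underside, z up. Starts on the bare bench or in the shallow white tray at the left (x 0.34 to 0.49, y 0.15 to 0.35; floor at z = 0.003, walls to z = 0.032; in there, close the fingers along x).
- flux_jar: round cream jar with a green screw lid (fixed on): 45 mm across at the lid (the upper 12 mm), 42 mm below it, 30 mm high, 0.07 kg. Origin at the centre of its underside, z up. Starts on the bare bench or in the shallow white tray at the left (x 0.34 to 0.49, y 0.15 to 0.35; floor at z = 0.003, walls to z = 0.032; in there, close the fingers along x).
- air_blower: black ribbed round blower standing on its foot: 43 mm across, 48 mm high with its grey nozzle (the ribbed body ends at 42 mm), 0.06 kg, rigid. Origin at the centre of its underside, z up. Starts on the bare bench or in the shallow white tray at the left (x 0.34 to 0.49, y 0.15 to 0.35; floor at z = 0.003, walls to z = 0.032; in there, close the fingers along x).
- blue_reel: small reel of silver wire with blue rims (the middle of its top is pale), axis upright: 33 mm across, 20 mm high, 0.06 kg. Origin at the centre of its underside, z up. Starts on the bare bench or in the shallow white tray at the left (x 0.34 to 0.49, y 0.15 to 0.35; floor at z = 0.003, walls to z = 0.032; in there, close the fingers along x).
- silver_reel: small reel of wire with silver-grey flanges, same size as the blue reel (33 mm across, 20 mm high). It is not needed and stays where it is. Origin at the centre of its underside. It too may start in the tray or on the bench.
- magnet_dish: round steel dish with small screws in it, 69 mm across, 13 mm high, loose on the bench, on the robot's side of one end of the row of coasters (its centre about 87 mm from that of the end coaster behind it, 130 mm or more from the middle one). Stays where it is. Origin at the centre of its underside.
- phone_black: black phone lying flat, 125 x 75 x 10 mm (its own x is the long side), loose on the bench, on the robot's side of the other end of the row of coasters (its centre about 87 mm from that of the end coaster behind it, 130 mm or more from the middle one). Stays where it is. Origin at the centre of its underside.
- coaster_red: flat round silicone coaster stuck to the bench, red, 64 mm across, 6 mm thick (its top is at z = 0.006); origin at the centre of its underside. Three such coasters lie in a row, about 95 mm from centre to centre; which colour lies where in the row changes.
- coaster_yellow: flat round silicone coaster stuck to the bench, yellow, 64 mm across, 6 mm thick (its top is at z = 0.006); origin at the centre of its underside. Three such coasters lie in a row, about 95 mm from centre to centre; which colour lies where in the row changes.
- coaster_blue: flat round silicone coaster stuck to the bench, blue, 64 mm across, 6 mm thick (its top is at z = 0.006); origin at the centre of its underside. Three such coasters lie in a row, about 95 mm from centre to centre; which colour lies where in the row changes.
Not all that is in view belongs to the job. What is shaped like the solder_spool but yellow is not meant.

How it is judged:
By the outcome, as a careful person would: the job done as asked, in the order asked, and still so for the second after the job is handed in, with the robot touching nothing.
It also fails if it takes over 99 s, if anything falls off the work surface, if the arm or the gripper's body presses on something with over 40 N, if the wrist force passes 120 N, or if a joint passes its speed limit or range.

### The arm

A 6-joint arm with a two-finger parallel gripper is mounted at the origin on a cart in front of the work surface, level with it; the furniture and walls round the work are solid. World frame = base frame: x ahead of the robot, y to its left, z up, the work surface at z = 0. Lengths are in m, angles in degrees, forces in N, time in s.
With the tool pointing down it reaches from about 0.35 to 0.875 m from the base axis. Payload 4.2 kg.
Tool frame: the origin (TCP) lies midway between the tips of the shut fingers; the grasp point (between the pads) lies 19 mm behind it; z points along the fingers, y is the line along which they close (so a half turn about z gives the same grasp; the last joint's range is limited). The gripper opens to 87 mm and grips with 3 to 60 N. Pads are 19 mm wide; open, the fingers measure 117 mm over their backs; the gripper's body (75 mm by 190 mm) begins 51 mm behind the grasp point.
Start: joints at [-56.287, 22.042, 0.453, 0, -68.411, -14.817], TCP at [0.202, -0.591, 0.223] pointing down, gripper open.
Joint ranges: [-179.83, 179.83], [-69.29, 118.12], [-61.27, 80.66], [-181.25, 117.63], [-171.15, -9.14], [-177.46, 177.46]. Speed limits (degrees/s): [159.86, 159.86, 180, 180, 180, 180].

### API

Orientations are given as a 3x3 rotation matrix whose columns are the frame's x, y, z axes.
In Python, from station import sense, capture, finish_job, silhouettes, landmark_of gives the robot as it stands.
- The arm moves only by the tool step_arm, never from a script. Its arguments are lists of equal length, an entry for each row: "linear": the shift along the tool's x, y, z in mm, a list of three; "delta_rot": the turn, a rotation vector about the tool's x, y, z in rad, a list of three; "grip": the finger opening in mm, from 0 to 87. A call has 1 to 10 rows; each row shifts and turns the commanded pose from where the row before left it, along the tool's axes as they then stand; what a row does not reach is not made up. A row lasts 1/8 s, in which the tool goes at most 62.5 mm and 10.7 degrees, less where a joint would pass 70% of its speed; a pose out of reach is approached as far as the arm can. A call with a gripper value outside its range is refused whole. The fingers move at their own pace and stop on an object; the grip force is fixed at half the most. Time passes only in rows, so rows that do not move let the fingers close. It gives the time, the measured TCP pose, the force, the opening and the grip force at its end, in the units of the state.
- sense(): the state, without advancing time (a new reading comes with each control period).
- capture(name): name is "scene" or "top"; returns a dict with "img" (480x640x3 uint8, red, green, blue), "fx", "fy", "cx", "cy" (pixels), "world_to_cam" (4x4, takes a point from world to camera coordinates). Camera axes: x right, y up, looking along -z (the intrinsics and any distortion apply to the point x, -y, -z); pixel columns grow to the right and rows downward; lengths in m; the calibration is good to about 2 mm. A picture is of the moment at which its call begins. There is no depth.
- finish_job(): hands the job in; it is judged then, once.
Trained networks look in the newest picture that a camera, given by its name, has taken for a name from the list of things; names that differ only in an ending like _2 or _b are one class to them, and where a whole thing is asked for, a point or a joint stands for the part that bears it (a point fixed in the world has none). Each returns a list of dicts, best first, with "score" (0 to 1); they miss things now and then, are a little off and sometimes report something else, mostly with a low value. They report only what shows in the picture. A call takes as long as a camera call. They do not tell look-alikes from the thing itself.
- silhouettes(camera, label): "mask" (480x640 bool, what is visible of it) and "point" ([column, row] in pixels, amid what is visible of it).
- landmark_of(camera, label): "point" ([column, row] in pixels: a listed point, or the origin of a listed thing).
The state is a dict: "time_s": time; "joints": joint angles; "joint_velocities": joint speeds; "effort": joint torques, N m; "tcp_pos": TCP position; "ee_rot": TCP orientation; "wrist_force": force on the tool from outside, world axes, zero at the start; "moment": the same for the moment, N m; "gripper_width": opening from 0.0 (shut) to 1.0 (fully open); "gripper_force": force on a finger pad.
Only numpy, scipy, OpenCV 4.12 (cv2) and the standard library are available. Lean on these libraries where they do the work, as an engineer would, in place of code of your own. Each camera call takes 0.05 s, during which the arm holds its last target. There are 200 camera calls.

## Working session

There is one attempt and no reset: what is moved stays moved. The work goes in short steps, Python scripts to look and compute and a tool call to move; the robot and the scene stay as the last step left them, time stands still between calls to the robot, and variables do not carry over. Pictures are saved under pics/ and viewed, at most 14 in all, crops included, and the job is handed in when it is done.

Besides the shell and the picture viewer there is one more tool, called after "Call:" as name(argument=value, ...), one argument or row to a line, values as JSON. step_arm: Moves the arm, as the interface text tells. Its arguments: {"type":"object","properties":{"linear":{"type":"array"},"delta_rot":{"type":"array"},"grip":{"type":"array"}},"required":["linear","delta_rot","grip"]}

```bash
mkdir -p pics; python3 - <<'E'
from station import *
import cv2,numpy as np
s=sense();print(s['time_s'],s['tcp_pos'],np.round(s['ee_rot'],3).tolist())
for n in("scene","top"):
    c=capture(n);cv2.imwrite(f"pics/{n}0.png",c["img"][:,:,::-1]);print(n,c["fx"],c["fy"],c["cx"],c["cy"],[k for k in c],np.round(c["world_to_cam"],4).tolist())
E
```

```text
0.0 [ 0.20222309 -0.59072505  0.22143683] [[-0.946, -0.324, -0.001], [-0.324, 0.946, 0.002], [0.0, 0.002, -1.0]]
scene 544.8353065782202 544.8353065782202 331.65177549690844 234.72611165027752 ['img', 'fx', 'fy', 'cx', 'cy', 'world_to_cam'] [[-0.8638, -0.5035, 0.0166, 0.4479], [0.2709, -0.4364, 0.858, -0.1946], [-0.4248, 0.7457, 0.5134, -0.973], [0.0, 0.0, 0.0, 1.0]]
top 617.8396619071444 617.8396619071444 319.78945867240986 247.91002376678162 ['img', 'fx', 'fy', 'cx', 'cy', 'world_to_cam'] [[0.0083, -0.9998, 0.0183, -0.0312], [0.9965, 0.0098, 0.0832, -0.5092], [-0.0834, 0.0176, 0.9964, -1.2266], [0.0, 0.0, 0.0, 1.0]]
```

View pics/scene0.png

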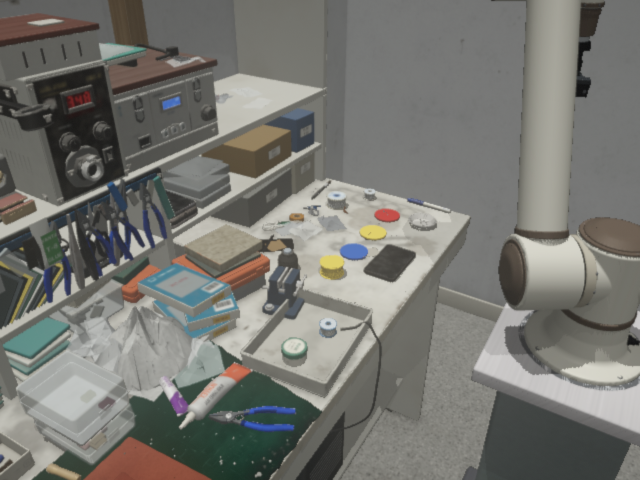

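View pics/top0.png

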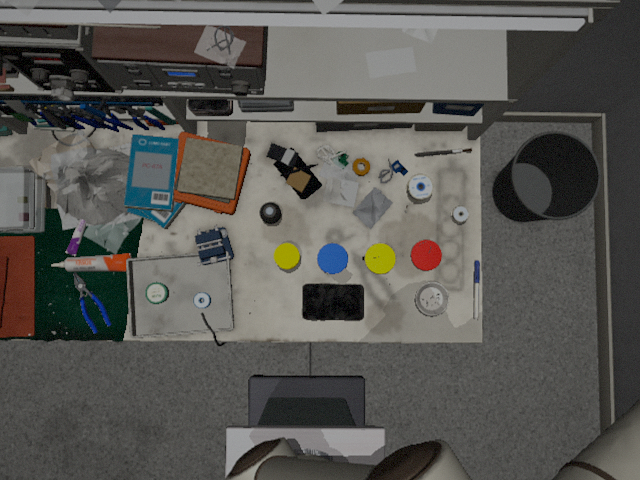

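The top picture shows:
- **Coasters:** blue (333,259), yellow (380,259), red (426,255).
- **Spool candidates:** cream/blue (420,187) and yellow (287,256). The cream one is meant; the yellow one is the decoy.
- **Small reels:** (202,300) in the tray and (460,214). I need to check which has the blue rims.
- **Others:** blower (270,213), jar (157,293), phone (333,302), dish (431,299).

```bash
cat > h.py <<'E'
from station import *
import cv2,numpy as np
def proj(c,P):
    q=c["world_to_cam"]@np.append(P,1);return np.array([c["cx"]+c["fx"]*q[0]/-q[2],c["cy"]+c["fy"]*-q[1]/-q[2]])
def back(c,uv,z):
    M=np.linalg.inv(c["world_to_cam"]);d=M[:3,:3]@np.array([(uv[0]-c["cx"])/c["fx"],-(uv[1]-c["cy"])/c["fy"],-1]);o=M[:3,3]
    return o+d*(z-o[2])/d[2]
E
python3 - <<'E'
from h import *
H=dict(solder_spool=.028,flux_jar=.03,air_blower=.048,blue_reel=.02,silver_reel=.02,magnet_dish=.013,phone_black=.01,coaster_red=.006,coaster_yellow=.006,coaster_blue=.006)
C={n:capture(n) for n in("top","scene")}
for l,h in H.items():
    for n in C:
        for r in silhouettes(n,l)[:3]:
            cs,_=cv2.findContours(r["mask"].astype(np.uint8),0,1);k=max(cs,key=cv2.contourArea);(uv,rad)=cv2.minEnclosingCircle(k)
            ys,xs=np.nonzero(r["mask"]);m=(xs.mean(),ys.mean())
            print(l,n,"S%.2f"%r["score"],np.round(m),len(xs),"rad%.1f"%rad,np.round(back(C[n],m,h/2)[:2],4))
        for r in landmark_of(n,l)[:3]:print(l,n,"L%.2f"%r["score"],np.round(r["point"],1),np.round(back(C[n],r["point"],0)[:2],4))
i=C["top"]["img"];s=C["scene"]["img"]
cr=[i[270:330,170:230],i[185:245,430:490],i[155:215,390:450],i[225:285,257:317],s[296:356,298:358],s[165:225,340:400],s[170:230,308:368],s[237:297,301:361]]
cr=[cv2.resize(x,(200,200),interpolation=cv2.INTER_CUBIC) for x in cr]
cv2.imwrite("pics/crop.png",np.vstack([np.hstack(cr[:4]),np.hstack(cr[4:])])[:,:,::-1])
E
```

```text
solder_spool top S0.81 [419. 187.] 534 rad13.5 [ 0.6378 -0.2291]
solder_spool top S0.80 [286. 256.] 524 rad13.0 [0.4938 0.0407]
solder_spool top L0.91 [416.7 190.1] [ 0.6338 -0.2273]
solder_spool top L0.70 [286.7 255.5] [0.495  0.0408]
solder_spool scene S0.56 [336. 200.] 320 rad11.1 [ 0.6394 -0.229 ]
solder_spool scene S0.56 [331. 267.] 543 rad14.0 [0.495  0.0428]
solder_spool scene L0.74 [336.4 206.2] [ 0.6335 -0.2217]
solder_spool scene L0.63 [331.3 271.3] [0.4963 0.0396]
flux_jar top S0.96 [157. 291.] 442 rad12.2 [0.4191 0.3006]
flux_jar top L0.56 [158.6 294.1] [0.4139 0.3   ]
flux_jar scene S0.88 [294. 351.] 686 rad15.3 [0.42   0.2963]
flux_jar scene L0.61 [292.7 360.9] [0.4179 0.3037]
air_blower top L0.92 [268.4 216. ] [0.5762 0.0795]
air_blower scene S0.89 [288. 259.] 333 rad11.6 [0.5812 0.0775]
air_blower scene L0.64 [285.1 268.3] [0.5858 0.0815]
blue_reel top S0.51 [201. 299.] 235 rad8.9 [0.4037 0.212 ]
blue_reel top L0.51 [200.6 301.6] [0.3994 0.2145]
blue_reel scene S0.53 [327. 327.] 295 rad10.0 [0.4056 0.2092]
blue_reel scene L0.55 [390.7 260.8] [ 0.4058 -0.0634]
blue_ree
[... 1381 characters left out ...]
L0.34 [420.3 224.8] [ 0.4113 -0.2463]
coaster_yellow top S0.61 [380. 258.] 735 rad15.4 [ 0.492  -0.1496]
coaster_yellow top L0.88 [380.2 262.3] [ 0.4828 -0.1513]
coaster_yellow scene S0.51 [372. 232.] 317 rad12.7 [ 0.4931 -0.1479]
coaster_yellow scene L0.70 [292.3 361.3] [0.418  0.3048]
coaster_yellow scene L0.52 [373.5 235.5] [ 0.486  -0.1402]
coaster_blue top S0.74 [332. 258.] 759 rad15.9 [ 0.4909 -0.0521]
coaster_blue top L0.85 [333.6 259. ] [ 0.4887 -0.0555]
coaster_blue top L0.54 [269.6 216.5] [0.5752 0.077 ]
coaster_blue scene S0.76 [353. 252.] 399 rad13.7 [ 0.4919 -0.0489]
coaster_blue scene L0.65 [352.9 251.8] [ 0.4936 -0.052 ]
coaster_blue scene L0.32 [365.4 195.6] [ 0.5976 -0.3157]
```

View pics/crop.png

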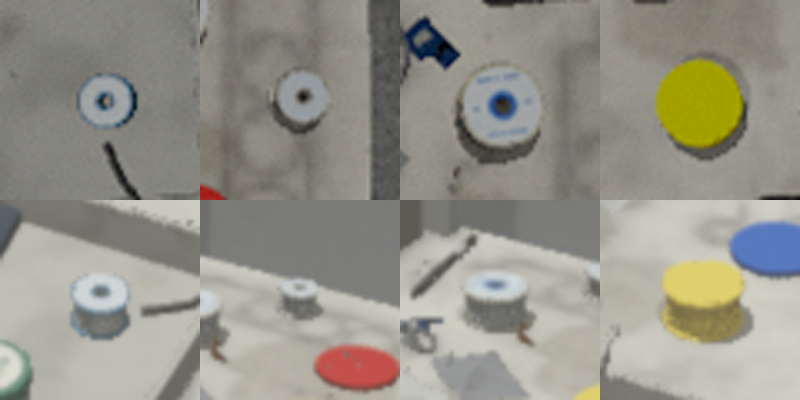

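The tray reel at (202,300) has the blue rims, so it is the blue reel. The one at (460,214) is silver. The spool meant is the cream one with the blue label at (420,187). The dish sits by the red coaster and the phone by blue, so spool→red, blower→blue, jar→yellow.

```bash
python3 - <<'E'
from h import *
C={n:capture(n) for n in("top","scene")}
g={"coaster_red":(.5014,-.2436),"coaster_yellow":(.4925,-.1487),"coaster_blue":(.4914,-.0505)}
for l,p in g.items():
    for n,c in C.items():
        u=proj(c,[*p,.006]);h=cv2.cvtColor(c["img"],cv2.COLOR_RGB2HSV)
        hs=h[int(u[1]),int(u[0])].astype(int)
        d=np.abs(h[...,0].astype(int)-hs[0]);d=np.minimum(d,180-d)
        m=((d<10)&(h[...,1]>110)).astype(np.uint8)
        k,lab,st,ce=cv2.connectedComponentsWithStats(m);i=lab[int(u[1]),int(u[0])]
        print(l,n,st[i],np.round(back(c,ce[i],.0055),4)[:2])
c=C["scene"]
for z in (0,.04,.06,.08,.1):print(z,[np.round(proj(c,[x,y,z])) for x,y in((.5,.18),(.53,.19))], np.round(proj(C["top"],[.515,.19,z])))
i=c["img"][230:330,240:340];cv2.imwrite("pics/clamp.png",cv2.resize(i,(500,500))[:,:,::-1])
E
```

```text
coaster_red top [411 240  31  31 753] [ 0.4989 -0.2446]
coaster_red scene [375 209  25  13 245] [ 0.4986 -0.2393]
coaster_yellow top [364 243  32  31 759] [ 0.4908 -0.1497]
coaster_yellow scene [360 226  26  14 283] [ 0.4905 -0.1442]
coaster_blue top [317 243  31  31 725] [ 0.4899 -0.0526]
coaster_blue scene [341 244  26  15 309] [ 0.4899 -0.0475]
0 [array([293., 306.]), array([277., 304.])] [214. 245.]
0.04 [array([293., 289.]), array([276., 287.])] [211. 243.]
0.06 [array([292., 281.]), array([276., 279.])] [209. 242.]
0.08 [array([292., 272.]), array([276., 270.])] [208. 241.]
0.1 [array([292., 263.]), array([275., 261.])] [206. 240.]
```

View pics/clamp.png

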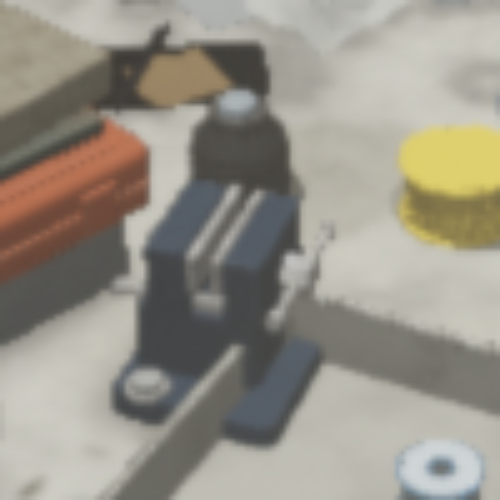

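Call:
step_arm(
  linear=[
    [0,0,0],
    [0,0,0],
  ],
  delta_rot=[
    [0,0,0.165],
    [0,0,0.165],
  ],
  grip=[87,87],
)

```text
time_s: 2.55
tcp_pos: [0.2024, -0.5913, 0.2226]
ee_rot: [[-1.0, 0.006, 0.0], [0.006, 1.0, -0.0], [-0.0, -0.0, -1.0]]
wrist_force: [0.5, 0.9, 0.1]
gripper_width: 0.998
gripper_force: 0.0
```

The vise next to the tray stands about 7 cm high, so I'll keep the gripper body clear of it. Going to the spool now.

Call:
step_arm(
  linear=[
    [-44,36,0],
    [-44,36,0],
    [-44,36,0],
    [-44,36,0],
    [-44,36,0],
    [-44,36,0],
    [-44,36,0],
    [-44,36,0],
    [-44,36,0],
    [-40,38,0],
  ],
  delta_rot=[
    [0,0,0],
    [0,0,0],
    [0,0,0],
    [0,0,0],
    [0,0,0],
    [0,0,0],
    [0,0,0],
    [0,0,0],
    [0,0,0],
    [0,0,0.006],
  ],
  grip=[87,87,87,87,87,87,87,87,87,87],
)

```text
time_s: 3.8
tcp_pos: [0.6399, -0.2281, 0.2225]
ee_rot: [[-1.0, 0.006, 0.0], [0.006, 1.0, -0.0], [-0.0, -0.0, -1.0]]
wrist_force: [1.0, -0.8, 0.3]
gripper_width: 1.002
gripper_force: 0.0
```

Call:
step_arm(
  linear=[
    [0,0,50],
    [0,0,40],
    [0,0,20],
    [0,0,0],
  ],
  delta_rot=[
    [0,0,0],
    [0,0,0],
    [0,0,0],
    [0,0,0],
  ],
  grip=[87,87,87,87],
)

```text
time_s: 4.3
tcp_pos: [0.6374, -0.2291, 0.1104]
ee_rot: [[-1.0, 0.006, -0.004], [0.006, 1.0, 0.001], [0.004, 0.001, -1.0]]
wrist_force: [-0.0, -0.1, 0.5]
gripper_width: 0.997
gripper_force: 0.0
```

Call:
step_arm(
  linear=[
    [0,0,40],
    [0,0,40],
    [0,0,16],
    [0,0,10],
    [0,0,0],
  ],
  delta_rot=[
    [0,-0.004,0],
    [0,0,0],
    [0,0,0],
    [0,0,0],
    [0,0,0],
  ],
  grip=[72,72,72,72,72],
)

```text
time_s: 4.92
tcp_pos: [0.6394, -0.2296, 0.0073]
ee_rot: [[-1.0, 0.006, 0.005], [0.006, 1.0, -0.0], [-0.005, -0.0, -1.0]]
wrist_force: [0.9, 0.1, 0.2]
gripper_width: 0.824
gripper_force: 0.0
```

```bash
python3 - <<'E'
from h import *
s=sense();print(s['tcp_pos'],s['gripper_width'],s['wrist_force'])
a=capture("scene")["img"][100:260,260:460];b=capture("top")["img"][130:260,360:500]
cv2.imwrite("pics/sp.png",np.hstack([cv2.resize(a,(400,320)),cv2.resize(b,(345,320))])[:,:,::-1])
E
```

```text
[ 0.63941307 -0.22958092  0.00733743] 0.8235923534700424 [0.89884123 0.06956521 0.24033503]
```

View pics/sp.png

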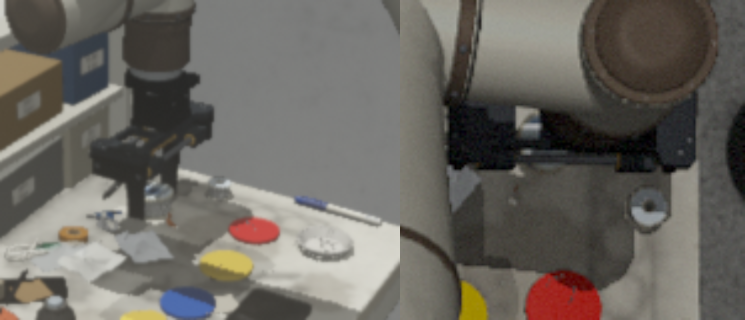

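The spool sits between the fingers and nothing else is touched. I'll lower 2 mm, close and lift.

Call:
step_arm(
  linear=[
    [0,0,2],
    [0,0,0],
    [0,0,0],
    [0,0,0],
    [0,0,0],
    [0,0,0],
  ],
  delta_rot=[
    [0,0,0],
    [0,0,0],
    [0,0,0],
    [0,0,0],
    [0,0,0],
    [0,0,0],
  ],
  grip=[40,40,40,40,40,40],
)

```text
time_s: 5.78
tcp_pos: [0.6389, -0.2293, 0.0049]
ee_rot: [[-1.0, 0.006, 0.004], [0.006, 1.0, 0.0], [-0.004, 0.0, -1.0]]
wrist_force: [-0.3, 2.1, 2.8]
gripper_width: 0.594
gripper_force: 30.0
```

Call:
step_arm(
  linear=[
    [0,0,-10],
    [0,0,-30],
    [0,0,-40],
    [0,0,0],
  ],
  delta_rot=[
    [0,0,0],
    [0,0,0],
    [0,0,0],
    [0,0,0],
  ],
  grip=[40,40,40,40],
)

```text
time_s: 6.28
tcp_pos: [0.6408, -0.2301, 0.0885]
ee_rot: [[-1.0, 0.006, 0.012], [0.006, 1.0, -0.002], [-0.012, -0.002, -1.0]]
wrist_force: [-0.0, 0.1, -2.3]
gripper_width: 0.591
gripper_force: 30.0
```

Call:
step_arm(
  linear=[
    [35,-4,0],
    [40,-4,0],
    [40,-4,0],
    [26,-2,0],
    [0,0,0],
    [0,0,0],
  ],
  delta_rot=[
    [0,0,0],
    [0,0,0],
    [0,0,0],
    [0,0,0],
    [0,0,0],
    [0,0,0],
  ],
  grip=[40,40,40,40,40,40],
)

```text
time_s: 7.02
tcp_pos: [0.4977, -0.2426, 0.0836]
ee_rot: [[-1.0, 0.006, 0.004], [0.006, 1.0, -0.0], [-0.004, -0.0, -1.0]]
wrist_force: [-0.5, -0.4, -2.2]
gripper_width: 0.589
gripper_force: 30.0
```

Call:
step_arm(
  linear=[
    [-2,-2,25],
    [0,0,25],
    [0,0,14],
    [0,0,5],
    [0,0,2],
    [0,0,0],
    [0,0,0],
  ],
  delta_rot=[
    [0,0.004,0],
    [0,0,0],
    [0,0,0],
    [0,0,0],
    [0,0,0],
    [0,0,0],
    [0,0,0],
  ],
  grip=[40,40,40,40,40,40,40],
)

```text
time_s: 7.9
tcp_pos: [0.5, -0.2446, 0.0137]
ee_rot: [[-1.0, 0.006, 0.002], [0.006, 1.0, -0.0], [-0.002, -0.0, -1.0]]
wrist_force: [-0.1, -0.2, -3.5]
gripper_width: 0.588
gripper_force: 30.0
```

Call:
step_arm(
  linear=[
    [0,0,2],
    [0,0,1],
    [0,0,0],
  ],
  delta_rot=[
    [0,0,0],
    [0,0,0],
    [0,0,0],
  ],
  grip=[40,40,40],
)

```text
time_s: 8.28
tcp_pos: [0.4996, -0.2446, 0.0108]
ee_rot: [[-1.0, 0.006, 0.0], [0.006, 1.0, -0.0], [-0.0, -0.0, -1.0]]
wrist_force: [-2.6, 1.2, 4.5]
gripper_width: 0.588
gripper_force: 30.0
```

Call:
step_arm(
  linear=[
    [0,0,0],
    [0,0,0],
    [0,0,0],
    [0,0,-20],
    [0,0,-50],
    [0,0,-60],
    [0,0,-50],
    [0,0,0],
  ],
  delta_rot=[
    [0,0,0],
    [0,0,0],
    [0,0,0],
    [0,0,0],
    [0,0,0],
    [0,0,0],
    [0,0,0],
    [0,0,0],
  ],
  grip=[66,66,66,66,66,66,66,66],
)

```text
time_s: 9.28
tcp_pos: [0.5021, -0.2453, 0.1949]
ee_rot: [[-1.0, 0.006, 0.01], [0.006, 1.0, -0.003], [-0.01, -0.003, -1.0]]
wrist_force: [-0.7, 0.7, -0.2]
gripper_width: 0.76
gripper_force: 0.0
```

Call:
step_arm(
  linear=[
    [-10,40,0],
    [-10,40,0],
    [-10,40,0],
    [-10,40,0],
    [-10,40,0],
    [-10,40,0],
    [-10,40,0],
    [-9,43,0],
  ],
  delta_rot=[
    [0,0,0],
    [0,0,0],
    [0,0,0],
    [0,0,0],
    [0,0,0],
    [0,0,0],
    [0,0,0],
    [0,0,0.006],
  ],
  grip=[66,66,66,66,66,66,66,66],
)

```text
time_s: 10.28
tcp_pos: [0.58, 0.0791, 0.1884]
ee_rot: [[-1.0, 0.013, -0.002], [0.013, 1.0, -0.001], [0.002, -0.001, -1.0]]
wrist_force: [0.1, -0.0, 0.2]
gripper_width: 0.758
gripper_force: 0.0
```

Call:
step_arm(
  linear=[
    [0,0,0],
    [0,0,0],
    [0,0,0],
    [0,0,0],
    [0,0,0],
    [0,0,0],
    [0,0,0],
    [0,0,0],
    [0,0,0],
    [0,0,0],
  ],
  delta_rot=[
    [0,0,0.17],
    [0,0,0.17],
    [0,0,0.17],
    [0,0,0.17],
    [0,0,0.17],
    [0,0,0.17],
    [0,0,0.17],
    [0,0,0.17],
    [0,0,0.17],
    [0,0,0.04],
  ],
  grip=[66,66,66,66,66,66,66,66,66,66],
)

```text
time_s: 11.52
tcp_pos: [0.597, -0.0143, 0.1732]
ee_rot: [[-0.137, 0.99, -0.028], [0.979, 0.14, 0.146], [0.149, -0.008, -0.989]]
wrist_force: [0.4, 0.4, 0.5]
gripper_width: 0.757
gripper_force: 0.0
```

```bash
python3 - <<'E'
from h import *
s=sense();print(s['tcp_pos'],np.round(s['joints'],1))
C={n:capture(n) for n in("scene",)}
c=C["scene"];r=silhouettes("scene","solder_spool")
for q in r[:3]:
    ys,xs=np.nonzero(q["mask"]);print(q["score"],xs.mean(),ys.mean(),np.round(back(c,(xs.mean(),ys.mean()),.02),4)[:2])
i=c["img"][150:310,230:450];cv2.imwrite("pics/bl.png",cv2.resize(i,(770,560))[:,:,::-1])
E
```

```text
[ 0.59701265 -0.01428068  0.1731943 ] [   9.4   22.8   -2.8   -9.5  -65.  -177.4]
0.89 330.9502982107356 266.4791252485089 [0.4915 0.0498]
0.84 388.0769230769231 208.67307692307693 [ 0.4992 -0.2456]
```

View pics/bl.png

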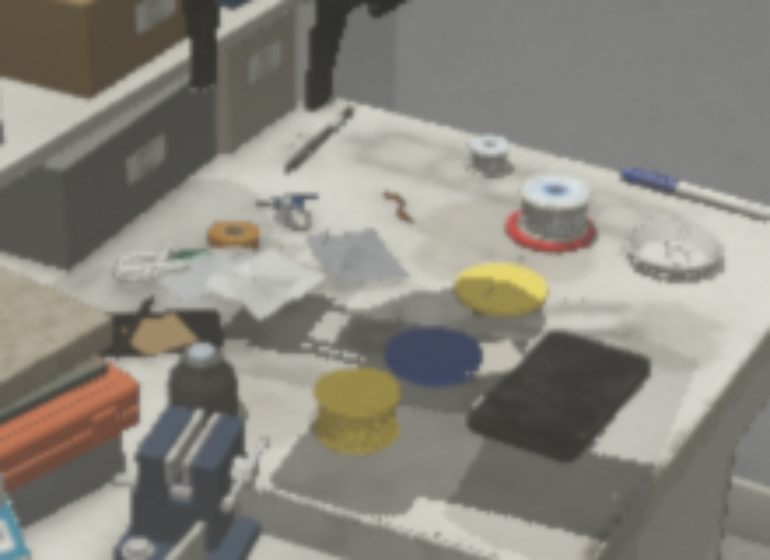

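The spool stands centred on red. Joint 6 hit its limit during the turn, so I'll turn the other way and straighten the tool.

```bash
cat > go.py <<'E'
import sys
from h import *
from scipy.spatial.transform import Rotation as R
# target: x y z yaw(deg of tool y axis)
x,y,z,a=map(float,sys.argv[1:5]);a=np.radians(a)
s=sense();Rc=np.array(s["ee_rot"]);yv=np.array([np.cos(a),np.sin(a),0]);zv=np.array([0,0,-1.]);T=np.c_[np.cross(yv,zv),yv,zv]
d=np.array([x,y,z])-s["tcp_pos"]
tilt=np.cross(Rc[:,2],zv)  # world rotvec to level
print("J",np.round(s["joints"],1),"t",s["time_s"])
lv=Rc.T@tilt;R2=Rc@R.from_rotvec(lv).as_matrix()
rz=R.from_matrix(R2.T@T).as_rotvec()
print("level",np.round(lv,3),"then rotz",np.round(rz,3),"shift now mm",np.round(1e3*Rc.T@d),"shift after level",np.round(1e3*R2.T@d),"shift after all",np.round(1e3*T.T@d,1))
E
python3 go.py .5785 .0785 .15 180
```

```text
J [   9.6   22.7   -2.8   -9.4  -65.  -177.4] t 11.625
level [-0.007 -0.148  0.   ] then rotz [ 1.000e-03 -0.000e+00 -2.999e+00] shift now mm [89. -5. 37.] shift after level [93. -5. 24.] shift after all [-91.7  18.6  23.8]
```

Call:
step_arm(
  linear=[
    [0,0,0],
    [0,0,0],
    [0,0,0],
    [0,0,0],
    [0,0,0],
    [0,0,0],
    [0,0,0],
    [0,0,0],
    [0,0,0],
    [0,0,0],
  ],
  delta_rot=[
    [0,0,-0.17],
    [0,0,-0.17],
    [0,0,-0.17],
    [0,0,-0.17],
    [0,0,-0.17],
    [0,0,-0.17],
    [0,0,-0.17],
    [0,0,-0.17],
    [0,0,-0.17],
    [0,0,-0.17],
  ],
  grip=[66,66,66,66,66,66,66,66,66,66],
)

```text
time_s: 12.88
tcp_pos: [0.5974, -0.0105, 0.1751]
ee_rot: [[-0.961, -0.276, -0.026], [-0.277, 0.95, 0.145], [-0.015, 0.147, -0.989]]
wrist_force: [0.1, -0.4, -0.6]
gripper_width: 0.759
gripper_force: 0.0
```

```bash
python3 go.py .5785 .0785 .15 180
```

```text
J [  9.8  22.6  -2.7  -9.4 -65.  -79.7] t 12.875
level [ 0.147  0.015 -0.   ] then rotz [ 0.     0.    -1.289] shift now mm [-6. 86. 38.] shift after level [-7. 91. 25.] shift after all [-89.   18.9  25.1]
```

Call:
step_arm(
  linear=[
    [0,0,0],
    [0,0,0],
    [0,0,0],
    [0,0,0],
    [0,0,0],
    [0,0,0],
    [0,0,0],
    [0,0,0],
    [0,0,0],
    [0,0,0],
  ],
  delta_rot=[
    [0.147,0.015,0],
    [0,0,-0.16],
    [0,0,-0.16],
    [0,0,-0.16],
    [0,0,-0.16],
    [0,0,-0.16],
    [0,0,-0.16],
    [0,0,-0.16],
    [0,0,-0.169],
    [0,0,0],
  ],
  grip=[66,66,66,66,66,66,66,66,66,66],
)

```text
time_s: 14.12
tcp_pos: [0.5974, -0.0107, 0.1752]
ee_rot: [[-0.008, -1.0, -0.001], [-1.0, 0.008, 0.001], [-0.001, 0.001, -1.0]]
wrist_force: [0.9, 0.2, 0.5]
gripper_width: 0.758
gripper_force: 0.0
```

```bash
python3 go.py .5785 .0785 .15 180
```

```text
J [ 14.5  21.5  -7.5  -0.  -61.  -14.9] t 14.125
level [ 0.001  0.001 -0.   ] then rotz [ 0.     0.    -0.008] shift now mm [-89.  20.  25.] shift after level [-89.  20.  25.] shift after all [-89.2  18.9  25.2]
```

Call:
step_arm(
  linear=[
    [-44,9,0],
    [-44,9,30],
    [0,0,40],
    [0,0,40],
    [0,0,30],
    [0,0,20],
    [0,0,0],
    [0,0,0],
  ],
  delta_rot=[
    [0,0,-0.008],
    [0,0,0],
    [0,0,0],
    [0,0,0],
    [0,0,0],
    [0,0,0],
    [0,0,0],
    [0,0,0],
  ],
  grip=[66,66,66,66,66,66,66,66],
)

```text
time_s: 15.12
tcp_pos: [0.5806, 0.0768, 0.0163]
ee_rot: [[-0.0, -1.0, 0.001], [-1.0, 0.0, 0.001], [-0.001, -0.001, -1.0]]
wrist_force: [-0.1, 0.1, -0.2]
gripper_width: 0.757
gripper_force: 0.0
```

```bash
python3 go.py .5785 .077 .006 180; python3 - <<'E'
from h import *
a=capture("scene")["img"][190:330,220:360];b=capture("top")["img"][150:290,200:340]
cv2.imwrite("pics/bl2.png",np.hstack([cv2.resize(a,(400,400)),cv2.resize(b,(400,400))])[:,:,::-1])
E
```

```text
J [ 23.3  31.  -18.8  -0.  -40.1 -23.3] t 15.125
level [-0.001  0.001 -0.   ] then rotz [-0.  0. -0.] shift now mm [-0.  2. 10.] shift after level [-0.  2. 10.] shift after all [-0.2  2.1 10.3]
```

View pics/bl2.png

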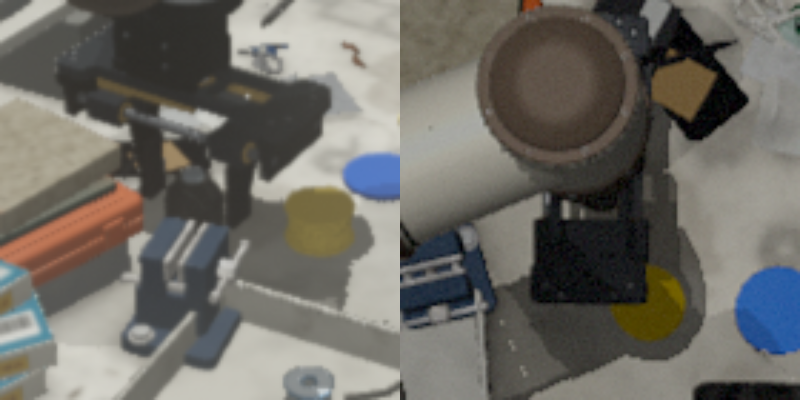

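The blower is between the fingers with clear space around it. I'll go down a little, close and lift.

Call:
step_arm(
  linear=[
    [0,0,6],
    [0,0,2],
    [0,0,0],
    [0,0,0],
    [0,0,0],
    [0,0,0],
    [0,0,0],
    [0,0,0],
  ],
  delta_rot=[
    [0,0,0],
    [0,0,0],
    [0,0,0],
    [0,0,0],
    [0,0,0],
    [0,0,0],
    [0,0,0],
    [0,0,0],
  ],
  grip=[66,66,30,30,30,30,30,30],
)

```text
time_s: 16.23
tcp_pos: [0.5802, 0.0762, 0.0075]
ee_rot: [[-0.0, -1.0, 0.0], [-1.0, 0.0, 0.001], [-0.001, -0.0, -1.0]]
wrist_force: [0.5, -0.3, 0.4]
gripper_width: 0.492
gripper_force: 30.0
```

Call:
step_arm(
  linear=[
    [0,0,-10],
    [0,0,-40],
    [0,0,-50],
    [0,0,-40],
    [0,0,0],
  ],
  delta_rot=[
    [0,0,0],
    [0,0,0],
    [0,0,0],
    [0,0,0],
    [0,0,0],
  ],
  grip=[30,30,30,30,30],
)

```text
time_s: 16.85
tcp_pos: [0.5822, 0.0767, 0.1521]
ee_rot: [[0.0, -1.0, 0.008], [-1.0, -0.0, 0.004], [-0.004, -0.008, -1.0]]
wrist_force: [-0.2, 0.3, -1.2]
gripper_width: 0.49
gripper_force: 30.0
```

Call:
step_arm(
  linear=[
    [32,22,0],
    [32,23,0],
    [32,22,0],
    [32,23,0],
    [0,0,0],
  ],
  delta_rot=[
    [0,0,0],
    [0,0,0],
    [0,0,0],
    [0,0,0],
    [0,0,0.16],
  ],
  grip=[30,30,30,30,30],
)

```text
time_s: 17.48
tcp_pos: [0.4871, -0.0537, 0.1466]
ee_rot: [[-0.167, -0.986, -0.004], [-0.986, 0.167, 0.001], [-0.0, 0.004, -1.0]]
wrist_force: [0.1, 0.2, -0.1]
gripper_width: 0.49
gripper_force: 30.0
```

Call:
step_arm(
  linear=[
    [0,0,0],
    [0,0,0],
    [0,0,0],
    [0,0,0],
    [0,0,0],
    [0,0,0],
    [0,0,0],
    [0,0,0],
    [0,0,0],
    [0,0,0],
  ],
  delta_rot=[
    [0,0,0.16],
    [0,0,0.16],
    [0,0,0.16],
    [0,0,0.16],
    [0,0,0.16],
    [0,0,0.16],
    [0,0,0.16],
    [0,0,0.16],
    [0,0,0.13],
    [0,0,0],
  ],
  grip=[30,30,30,30,30,30,30,30,30,30],
)

```text
time_s: 18.73
tcp_pos: [0.4892, -0.052, 0.1467]
ee_rot: [[-1.0, -0.002, -0.002], [-0.002, 1.0, 0.001], [0.002, 0.001, -1.0]]
wrist_force: [-0.8, 0.9, -0.4]
gripper_width: 0.49
gripper_force: 30.0
```

```bash
python3 go.py .4905 -.0515 .0135 90
```

```text
J [ 1.280e+01  1.350e+01 -2.400e+01 -1.000e-01 -5.260e+01 -1.027e+02] t 18.725
level [ 0.001 -0.002 -0.   ] then rotz [ 0.    -0.     0.002] shift now mm [ -2.   0. 133.] shift after level [ -1.   1. 133.] shift after all [ -1.3   0.5 133.2]
```

Call:
step_arm(
  linear=[
    [-1,1,40],
    [0,0,40],
    [0,0,30],
    [0,0,14],
    [0,0,5],
    [0,0,2],
    [0,0,0],
    [0,0,0],
  ],
  delta_rot=[
    [0,0,0],
    [0,0,0],
    [0,0,0],
    [0,0,0],
    [0,0,0],
    [0,0,0],
    [0,0,0],
    [0,0,0],
  ],
  grip=[30,30,30,30,30,30,30,30],
)

```text
time_s: 19.73
tcp_pos: [0.4915, -0.0507, 0.0171]
ee_rot: [[-1.0, -0.001, 0.001], [-0.001, 1.0, 0.001], [-0.001, 0.001, -1.0]]
wrist_force: [-0.7, 0.2, -0.3]
gripper_width: 0.492
gripper_force: 30.0
```

```bash
python3 go.py .4905 -.0515 .0135 90;python3 - <<'E'
from h import *
print(sense()["wrist_force"])
E
```

```text
J [ 1.290e+01  2.440e+01 -3.190e+01 -1.000e-01 -3.350e+01 -1.028e+02] t 19.725
level [0.001 0.001 0.   ] then rotz [0.    0.    0.001] shift now mm [ 1. -1.  4.] shift after level [ 1. -1.  4.] shift after all [ 1.  -0.8  3.6]
[-0.65652237  0.20515997 -0.27428792]
```

Call:
step_arm(
  linear=[
    [1,0,2],
    [0,0,1.5],
    [0,0,0],
    [0,0,0],
    [0,0,0],
    [0,0,0],
    [0,0,-15],
    [0,0,-45],
    [0,0,-60],
    [0,0,-40],
  ],
  delta_rot=[
    [0,0,0],
    [0,0,0],
    [0,0,0],
    [0,0,0],
    [0,0,0],
    [0,0,0],
    [0,0,0],
    [0,0,0],
    [0,0,0],
    [0,0,0],
  ],
  grip=[30,30,30,56,56,56,56,56,56,56],
)

```text
time_s: 20.98
tcp_pos: [0.4907, -0.0509, 0.1756]
ee_rot: [[-1.0, -0.001, 0.003], [-0.001, 1.0, 0.001], [-0.003, 0.001, -1.0]]
wrist_force: [0.1, 0.3, -1.1]
gripper_width: 0.642
gripper_force: 0.0
```

```bash
python3 go.py .4190 .2995 .15 180
```

```text
J [  13.    11.6  -21.7   -0.   -56.5 -102.9] t 20.975
level [ 0.001  0.003 -0.   ] then rotz [-0.    0.   -1.57] shift now mm [ 71. 350.  26.] shift after level [ 71. 350.  26.] shift after all [-350.4   71.7   25.6]
```

Call:
step_arm(
  linear=[
    [8,39,0],
    [8,39,0],
    [8,39,0],
    [8,39,0],
    [8,39,0],
    [8,39,0],
    [8,39,0],
    [8,39,0],
    [8,39,0],
    [0,0,0],
  ],
  delta_rot=[
    [0,0,0],
    [0,0,0],
    [0,0,0],
    [0,0,0],
    [0,0,0],
    [0,0,0],
    [0,0,0],
    [0,0,0],
    [0,0,0],
    [0,0,-0.17],
  ],
  grip=[70,70,70,70,70,70,70,70,70,70],
)

```text
time_s: 22.22
tcp_pos: [0.4174, 0.3023, 0.1728]
ee_rot: [[-0.984, -0.177, -0.0], [-0.177, 0.984, 0.001], [0.0, 0.001, -1.0]]
wrist_force: [-0.8, -0.7, -1.9]
gripper_width: 0.802
gripper_force: 0.0
```

Call:
step_arm(
  linear=[
    [0,0,0],
    [0,0,0],
    [0,0,0],
    [0,0,0],
    [0,0,0],
    [0,0,0],
    [0,0,0],
    [0,0,0],
    [0,0,0],
    [0,0,0],
  ],
  delta_rot=[
    [0,0,-0.17],
    [0,0,-0.17],
    [0,0,-0.17],
    [0,0,-0.17],
    [0,0,-0.17],
    [0,0,-0.17],
    [0,0,-0.17],
    [0,0,-0.17],
    [0,0,-0.04],
    [0,0,0],
  ],
  grip=[70,70,70,70,70,70,70,70,70,70],
)

```text
time_s: 23.48
tcp_pos: [0.4177, 0.2999, 0.1729]
ee_rot: [[-0.001, -1.0, -0.001], [-1.0, 0.001, 0.0], [-0.0, 0.001, -1.0]]
wrist_force: [-0.0, 0.2, 0.2]
gripper_width: 0.808
gripper_force: 0.0
```

```bash
python3 go.py .4190 .2995 .010 180; python3 - <<'E'
from h import *
c=capture("top");s=capture("scene")
for l,z in(("air_blower",.03),("solder_spool",.02),("coaster_red",.006),("coaster_blue",.006),("coaster_yellow",.006)):
  for r in silhouettes("top",l)[:2]:
    ys,xs=np.nonzero(r["mask"]);print(l,r["score"],xs.mean(),ys.mean(),np.round(back(c,(xs.mean(),ys.mean()),z),4)[:2])
a=c["img"][220:330,280:480]; b=s["img"][170:310,280:460]
cv2.imwrite("pics/chk.png",np.hstack([cv2.resize(a,(400,220)),cv2.resize(np.vstack([b])[:99],(400,220))])[:,:,::-1])
E
```

```text
J [ 53.8  13.8 -19.1  -0.1 -57.  -53.8] t 23.475
level [ 0.001  0.    -0.   ] then rotz [ 0.     0.    -0.001] shift now mm [  0.  -1. 163.] shift after level [  0.  -1. 163.] shift after all [  0.4  -1.3 162.9]
air_blower 0.86 331.95548961424333 257.43026706231456 [ 0.4899 -0.051 ]
solder_spool 0.84 428.2444852941176 254.96875 [ 0.4974 -0.2466]
coaster_red 0.73 417.3937007874016 252.21259842519686 [ 0.5039 -0.227 ]
coaster_blue 0.92 331.9891598915989 258.44173441734415 [ 0.4894 -0.0519]
coaster_yellow 0.92 379.32236842105266 257.4421052631579 [ 0.4924 -0.1488]
```

View pics/chk.png

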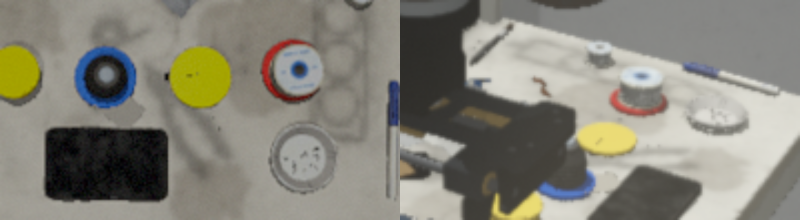

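Blower and spool are standing centred on their coasters (blue at (332,258), red at (427,255)). Now the jar.

Call:
step_arm(
  linear=[
    [0,-1,50],
    [0,0,50],
    [0,0,40],
    [0,0,18],
    [0,0,5],
    [0,0,0],
  ],
  delta_rot=[
    [0,0,0],
    [0,0,0],
    [0,0,0],
    [0,0,0],
    [0,0,0],
    [0,0,0],
  ],
  grip=[70,70,70,70,70,70],
)

```text
time_s: 24.58
tcp_pos: [0.419, 0.3005, 0.0105]
ee_rot: [[0.0, -1.0, 0.0], [-1.0, -0.0, 0.001], [-0.001, -0.0, -1.0]]
wrist_force: [-0.8, 0.6, -0.1]
gripper_width: 0.802
gripper_force: 0.0
```

Call:
step_arm(
  linear=[
    [0,0,2],
    [0,0,0],
    [0,0,0],
    [0,0,0],
    [0,0,0],
    [0,0,0],
  ],
  delta_rot=[
    [0,0,0],
    [0,0,0],
    [0,0,0],
    [0,0,0],
    [0,0,0],
    [0,0,0],
  ],
  grip=[70,30,30,30,30,30],
)

```text
time_s: 25.32
tcp_pos: [0.4186, 0.3001, 0.0083]
ee_rot: [[-0.0, -1.0, -0.001], [-1.0, 0.0, 0.001], [-0.001, 0.001, -1.0]]
wrist_force: [-1.9, -0.5, 2.6]
gripper_width: 0.505
gripper_force: 30.0
```

Call:
step_arm(
  linear=[
    [0,0,-15],
    [0,0,-45],
    [0,0,-60],
    [0,0,-40],
    [0,0,0],
  ],
  delta_rot=[
    [0,0,0],
    [0,0,0],
    [0,0,0],
    [0,0,0],
    [0,0,0],
  ],
  grip=[30,30,30,30,30],
)

```text
time_s: 25.95
tcp_pos: [0.4204, 0.3017, 0.1727]
ee_rot: [[0.0, -1.0, 0.006], [-1.0, -0.0, 0.008], [-0.008, -0.006, -1.0]]
wrist_force: [-1.1, -0.6, -0.8]
gripper_width: 0.505
gripper_force: 30.0
```

Call:
step_arm(
  linear=[
    [45,-7,0],
    [45,-7,0],
    [45,-7,0],
    [45,-7,0],
    [45,-7,0],
    [45,-7,0],
    [45,-7,0],
    [45,-8,0],
    [45,-8,0],
    [44,-8,0],
  ],
  delta_rot=[
    [0,0,0],
    [0,0,0],
    [0,0,0],
    [0,0,0],
    [0,0,0],
    [0,0,0],
    [0,0,0],
    [0,0,0],
    [0,0,0],
    [0,0,0],
  ],
  grip=[30,30,30,30,30,30,30,30,30,30],
)

```text
time_s: 27.2
tcp_pos: [0.4909, -0.1505, 0.1668]
ee_rot: [[-0.001, -1.0, -0.003], [-1.0, 0.001, 0.001], [-0.001, 0.003, -1.0]]
wrist_force: [1.1, 0.0, -1.5]
gripper_width: 0.502
gripper_force: 30.0
```

Call:
step_arm(
  linear=[
    [0,0,0],
    [0,0,0],
    [0,0,0],
    [0,0,0],
    [0,0,0],
    [0,0,0],
    [0,0,0],
    [0,0,0],
    [0,0,0],
    [0,0,0],
  ],
  delta_rot=[
    [0,0,0.17],
    [0,0,0.17],
    [0,0,0.17],
    [0,0,0.17],
    [0,0,0.17],
    [0,0,0.17],
    [0,0,0.17],
    [0,0,0.17],
    [0,0,0.17],
    [0,0,0.04],
  ],
  grip=[30,30,30,30,30,30,30,30,30,30],
)

```text
time_s: 28.45
tcp_pos: [0.4907, -0.1489, 0.1666]
ee_rot: [[-1.0, 0.002, -0.003], [0.002, 1.0, 0.001], [0.003, 0.001, -1.0]]
wrist_force: [0.5, -0.6, -0.3]
gripper_width: 0.506
gripper_force: 30.0
```

```bash
python3 go.py .4910 -.149 .0135 90; python3 - <<'E'
from h import *
print(sense()["gripper_width"])
E
```

```text
J [  1.2  14.2 -19.7  -0.1 -56.3 -91.3] t 28.45
level [ 0.001 -0.003 -0.   ] then rotz [ 0.    -0.    -0.002] shift now mm [ -1.  -0. 153.] shift after level [ -0.  -0. 153.] shift after all [-3.000e-01 -1.000e-01  1.531e+02]
0.5061972336763114
```

Call:
step_arm(
  linear=[
    [0,0,50],
    [0,0,50],
    [0,0,35],
    [0,0,12],
    [0,0,4],
    [0,0,0],
    [0,0,0],
  ],
  delta_rot=[
    [0,0,0],
    [0,0,0],
    [0,0,0],
    [0,0,0],
    [0,0,0],
    [0,0,0],
    [0,0,0],
  ],
  grip=[30,30,30,30,30,30,30],
)

```text
time_s: 29.32
tcp_pos: [0.4926, -0.1489, 0.018]
ee_rot: [[-1.0, -0.001, 0.002], [-0.001, 1.0, 0.001], [-0.002, 0.001, -1.0]]
wrist_force: [-0.4, -0.2, -1.3]
gripper_width: 0.501
gripper_force: 30.0
```

```bash
python3 go.py .4910 -.149 .0113 90
```

```text
J [  1.2  25.8 -29.   -0.1 -35.1 -91.1] t 29.325
level [0.001 0.002 0.   ] then rotz [0.    0.    0.001] shift now mm [ 2. -0.  7.] shift after level [ 2. -0.  7.] shift after all [ 1.6 -0.1  6.7]
```

Call:
step_arm(
  linear=[
    [1,0,4],
    [0,0,2],
    [0,0,0.5],
    [0,0,0],
    [0,0,0],
    [0,0,0],
  ],
  delta_rot=[
    [0,0,0],
    [0,0,0],
    [0,0,0],
    [0,0,0],
    [0,0,0],
    [0,0,0],
  ],
  grip=[30,30,30,30,56,56],
)

```text
time_s: 30.08
tcp_pos: [0.4909, -0.1489, 0.0104]
ee_rot: [[-1.0, -0.001, 0.0], [-0.001, 1.0, 0.001], [-0.0, 0.001, -1.0]]
wrist_force: [0.5, -0.6, -0.4]
gripper_width: 0.617
gripper_force: 0.0
```

Call:
step_arm(
  linear=[
    [0,0,0],
    [0,0,-15],
    [0,0,-45],
    [0,0,-60],
    [0,0,-40],
  ],
  delta_rot=[
    [0,0,0],
    [0,0,0],
    [0,0,0],
    [0,0,0],
    [0,0,0],
  ],
  grip=[56,56,56,56,56],
)

```text
time_s: 30.7
tcp_pos: [0.4916, -0.1492, 0.1743]
ee_rot: [[-1.0, -0.001, 0.004], [-0.001, 1.0, 0.0], [-0.004, 0.0, -1.0]]
wrist_force: [0.4, 0.2, 0.3]
gripper_width: 0.638
gripper_force: 0.0
```

```bash
python3 go.py .4037 .2115 .15 160
```

```text
J [  1.2  13.6 -19.3  -0.  -56.9 -91.2] t 30.7
level [0.    0.004 0.   ] then rotz [-0.     0.    -1.221] shift now mm [ 88. 361.  24.] shift after level [ 87. 361.  24.] shift after all [-308.9  205.9   24.3]
```

Call:
step_arm(
  linear=[
    [10,40,0],
    [10,40,0],
    [10,40,0],
    [10,40,0],
    [10,40,0],
    [9,40,0],
    [9,40,0],
    [9,40,0],
    [9,40,0],
    [0,0,0],
  ],
  delta_rot=[
    [0,0,0],
    [0,0,0],
    [0,0,0],
    [0,0,0],
    [0,0,0],
    [0,0,0],
    [0,0,0],
    [0,0,0],
    [0,0,0],
    [0,0,-0.17],
  ],
  grip=[46,46,46,46,46,46,46,46,46,46],
)

```text
time_s: 31.95
tcp_pos: [0.4043, 0.2133, 0.1717]
ee_rot: [[-0.984, -0.178, 0.001], [-0.178, 0.984, 0.002], [-0.001, 0.002, -1.0]]
wrist_force: [-0.2, 0.0, 0.2]
gripper_width: 0.527
gripper_force: 0.0
```

Call:
step_arm(
  linear=[
    [0,0,0],
    [0,0,0],
    [0,0,0],
    [0,0,0],
    [0,0,0],
    [0,0,0],
    [0,0,0],
    [0,0,0],
    [0,0,0],
    [0,0,0],
  ],
  delta_rot=[
    [0,0,-0.17],
    [0,0,-0.17],
    [0,0,-0.17],
    [0,0,-0.17],
    [0,0,-0.17],
    [0,0,-0.17],
    [0,0,-0.17],
    [0,0,-0.17],
    [0,0,-0.17],
    [0,0,-0.17],
  ],
  grip=[46,46,46,46,46,46,46,46,46,46],
)

```text
time_s: 33.2
tcp_pos: [0.4045, 0.2109, 0.1716]
ee_rot: [[0.301, -0.954, 0.0], [-0.954, -0.301, 0.002], [-0.001, -0.001, -1.0]]
wrist_force: [0.2, 0.4, -0.1]
gripper_width: 0.528
gripper_force: 0.0
```

Call:
step_arm(
  linear=[
    [0,0,0],
    [0,0,0],
    [0,0,0],
    [0,0,0],
  ],
  delta_rot=[
    [0,0,-0.17],
    [0,0,-0.17],
    [0,0,-0.146],
    [0,0,0],
  ],
  grip=[46,46,46,46],
)

```text
time_s: 33.7
tcp_pos: [0.4045, 0.2109, 0.1714]
ee_rot: [[0.706, -0.708, 0.0], [-0.708, -0.706, 0.002], [-0.001, -0.001, -1.0]]
wrist_force: [0.1, 0.4, 0.4]
gripper_width: 0.531
gripper_force: 0.0
```

```bash
python3 go.py .4037 .2115 .007 225; python3 - <<'E'
from h import *
c=capture("top");s=capture("scene")
for l in("blue_reel","silver_reel"):
 for n,cc in(("top",c),("scene",s)):
  for r in silhouettes(n,l)[:2]:
    ys,xs=np.nonzero(r["mask"]);print(l,n,r["score"],xs.mean(),ys.mean(),np.round(back(cc,(xs.mean(),ys.mean()),.013),4)[:2])
a=c["img"][230:310,300:460]; b=s["img"][170:350,280:460]
cv2.imwrite("pics/chk2.png",np.hstack([cv2.resize(a,(440,220)),cv2.resize(b,(220,220))])[:,:,::-1])
E
```

```text
J [ 48.    8.3 -26.7  -0.1 -55.   -3.1] t 33.7
level [-0.001  0.001  0.   ] then rotz [-0.     0.    -0.001] shift now mm [ -1.   0. 164.] shift after level [ -1.   0. 164.] shift after all [ -1.    0.2 164.4]
blue_reel top 0.56 331.9476309226933 258.6284289276808 [ 0.4886 -0.0516]
blue_reel scene 0.79 326.89285714285717 327.2916666666667 [0.4049 0.2123]
silver_reel top 0.59 458.94214876033055 213.71074380165288 [ 0.5834 -0.3117]
```

View pics/chk2.png

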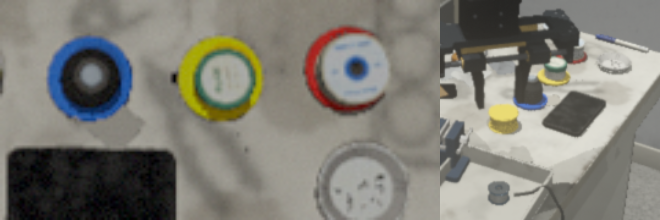

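All three are centred, the spool to within about 1–2 mm. Now the blue reel.

Call:
step_arm(
  linear=[
    [0,0,50],
    [0,0,50],
    [0,0,40],
    [0,0,18],
    [0,0,5],
    [0,0,0],
    [0,0,0],
  ],
  delta_rot=[
    [0,0,0],
    [0,0,0],
    [0,0,0],
    [0,0,0],
    [0,0,0],
    [0,0,0],
    [0,0,0],
  ],
  grip=[48,48,48,48,48,48,48],
)

```text
time_s: 34.88
tcp_pos: [0.405, 0.2117, 0.0085]
ee_rot: [[0.707, -0.707, 0.001], [-0.707, -0.707, 0.002], [-0.001, -0.003, -1.0]]
wrist_force: [-0.1, -0.1, 0.6]
gripper_width: 0.551
gripper_force: 0.0
```

Call:
step_arm(
  linear=[
    [0,0,1.5],
    [0,0,0],
    [0,0,0],
    [0,0,0],
    [0,0,0],
    [0,0,0],
  ],
  delta_rot=[
    [0,0,0],
    [0,0,0],
    [0,0,0],
    [0,0,0],
    [0,0,0],
    [0,0,0],
  ],
  grip=[48,48,22,22,22,22],
)

```text
time_s: 35.62
tcp_pos: [0.4044, 0.211, 0.0061]
ee_rot: [[0.707, -0.707, -0.0], [-0.707, -0.707, 0.001], [-0.001, -0.0, -1.0]]
wrist_force: [0.0, -0.3, 1.2]
gripper_width: 0.367
gripper_force: 30.0
```

Call:
step_arm(
  linear=[
    [0,0,-15],
    [0,0,-45],
    [0,0,-60],
    [0,0,-40],
    [0,0,0],
    [0,0,0],
  ],
  delta_rot=[
    [0,0,0],
    [0,0,0],
    [0,0,0],
    [0,0,0],
    [0,0,0],
    [0,0,0],
  ],
  grip=[22,22,22,22,22,22],
)

```text
time_s: 36.38
tcp_pos: [0.4038, 0.2104, 0.1653]
ee_rot: [[0.707, -0.707, -0.002], [-0.707, -0.707, 0.0], [-0.001, 0.001, -1.0]]
wrist_force: [-0.7, 0.1, -0.1]
gripper_width: 0.367
gripper_force: 30.0
```

```bash
python3 - <<'E'
from h import *
c=capture("top");s=capture("scene")
for n,cc in(("top",c),("scene",s)):
  for r in silhouettes(n,"solder_spool")[:2]:
    m=r["mask"].astype(np.uint8);ys,xs=np.nonzero(m)
    if abs(back(cc,(xs.mean(),ys.mean()),.02)[1]+.245)>.03: continue
    # fit centre: compare with projected cylinder hull centroid
    from scipy.optimize import least_squares
    def cen(p):
        P=[proj(cc,[p[0]+.026*np.cos(t),p[1]+.026*np.sin(t),z]) for z in(.006,.034) for t in np.linspace(0,6.28,40)]
        M=cv2.moments(cv2.convexHull(np.float32(P)));return np.array([M["m10"]/M["m00"],M["m01"]/M["m00"]])
    print(n,r["score"],least_squares(lambda p:cen(p)-[xs.mean(),ys.mean()],[.5,-.245],diff_step=1e-3).x)
print("label",back(c,(429.8,254.7),.034))
E
python3 go.py .4993 -.2455 .17 225
```

```text
top 0.69 [ 0.49889381 -0.24444492]
label [ 0.49694213 -0.24701301  0.034     ]
J [ 48.    8.8 -27.2  -0.1 -54.2  -3. ] t 36.575
level [ 0.003  0.001 -0.   ] then rotz [0. 0. 0.] shift now mm [390. 255.  -5.] shift after level [390. 255.  -5.] shift after all [389.8 255.   -5.2]
```

Call:
step_arm(
  linear=[
    [39,25.5,0],
    [39,25.5,0],
    [39,25.5,0],
    [39,25.5,0],
    [39,25.5,0],
    [39,25.5,0],
    [39,25.5,0],
    [39,25.5,0],
    [39,25.5,0],
    [39,25.5,0],
  ],
  delta_rot=[
    [0,0,0],
    [0,0,0],
    [0,0,0],
    [0,0,0],
    [0,0,0],
    [0,0,0],
    [0,0,0],
    [0,0,0],
    [0,0,0],
    [0,0,0],
  ],
  grip=[22,22,22,22,22,22,22,22,22,22],
)

```text
time_s: 37.83
tcp_pos: [0.5, -0.2466, 0.1645]
ee_rot: [[0.707, -0.707, -0.002], [-0.707, -0.707, 0.001], [-0.003, 0.001, -1.0]]
wrist_force: [-0.1, 0.0, 0.1]
gripper_width: 0.366
gripper_force: 30.0
```

Call:
step_arm(
  linear=[
    [0,0,40],
    [0,0,40],
    [0,0,20],
    [0,0,0],
    [0,0,0],
  ],
  delta_rot=[
    [0,0,0],
    [0,0,0],
    [0,0,0],
    [0,0,0],
    [0,0,0],
  ],
  grip=[22,22,22,22,22],
)

```text
time_s: 38.45
tcp_pos: [0.5007, -0.2452, 0.0661]
ee_rot: [[0.708, -0.706, 0.0], [-0.706, -0.708, 0.0], [-0.0, -0.0, -1.0]]
wrist_force: [0.9, -0.5, -0.1]
gripper_width: 0.367
gripper_force: 30.0
```

```bash
python3 go.py .4988 -.2455 .0375 225;  python3 - <<'E'
from h import *
s=capture("scene")
cv2.imwrite("pics/st.png",cv2.resize(s["img"][150:260,330:450],(720,600)[:2])[:,:,::-1])
E
```

```text
J [ -9.4  24.9 -20.5  -0.  -44.6  54.5] t 38.45
level [-0.  0. -0.] then rotz [-0.     0.     0.001] shift now mm [-1.  2. 29.] shift after level [-1.  2. 29.] shift after all [-1.2  1.6 28.6]
```

View pics/st.png

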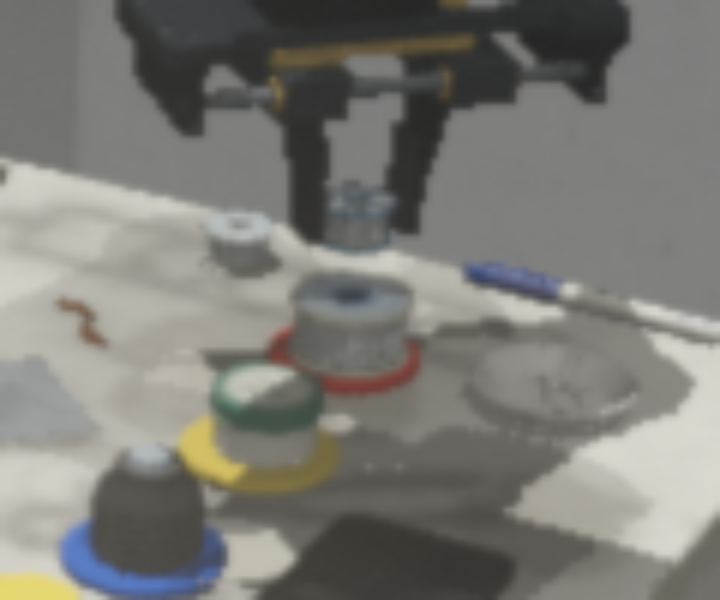

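The reel hangs level above the spool at (390,186), and the spool centre is at (388.7,204). I'll check the side offset with the calibration.

```bash
python3 - <<'E'
from h import *
s=capture("scene");t=sense()["tcp_pos"];print(t)
print("pred reel",proj(s,[t[0],t[1],t[2]-.003+.01]),"pred spool",proj(s,[.4988,-.2455,.02]), "d/dx",proj(s,[.5088,-.2455,.02])-proj(s,[.4988,-.2455,.02]),"d/dy",proj(s,[.4988,-.2355,.02])-proj(s,[.4988,-.2455,.02]))
h=s["img"].astype(int)
for l in("blue_reel","solder_spool"):
  for r in silhouettes("scene",l)[:2]:
    ys,xs=np.nonzero(r["mask"]);print(l,r["score"],xs.mean(),ys.mean(),xs.min(),xs.max(),ys.min(),ys.max())
E
```

```text
[ 0.5009871  -0.24517741  0.06679993]
pred reel [388.87895132 189.1261811 ] pred spool [388.20902342 208.73696723] d/dx [-3.63224136 -1.00253347] d/dy [-1.71950555  1.6175148 ]
blue_reel 0.48 389.3207547169811 189.14465408805032 384 395 182 196
solder_spool 0.98 331.4047619047619 267.0887445887446 320 342 256 278
solder_spool 0.62 388.02702702702703 208.993993993994 378 398 200 218
```

Both agree with the prediction to about 1 mm, so I'll lower straight down.

Call:
step_arm(
  linear=[
    [0,0,14],
    [0,0,8],
    [0,0,4],
    [0,0,0],
    [0,0,0],
  ],
  delta_rot=[
    [0,0,0],
    [0,0,0],
    [0,0,0],
    [0,0,0],
    [0,0,0],
  ],
  grip=[22,22,22,22,22],
)

```text
time_s: 39.28
tcp_pos: [0.5003, -0.2451, 0.0398]
ee_rot: [[0.707, -0.707, -0.0], [-0.707, -0.707, 0.001], [-0.0, -0.0, -1.0]]
wrist_force: [0.4, -0.0, -0.3]
gripper_width: 0.369
gripper_force: 30.0
```

```bash
python3 go.py .4995 -.2453 .0372 225
```

```text
J [ -9.5  27.  -21.9  -0.  -41.2  54.5] t 39.275
level [-0.  0.  0.] then rotz [-0.     0.     0.001] shift now mm [-0.  1.  3.] shift after level [-0.  1.  3.] shift after all [-0.4  0.7  2.6]
```

Call:
step_arm(
  linear=[
    [-0.5,0.5,1],
    [0,0,1],
    [0,0,0.6],
    [0,0,0],
  ],
  delta_rot=[
    [0,0,0],
    [0,0,0],
    [0,0,0],
    [0,0,0],
  ],
  grip=[22,22,22,22],
)

```text
time_s: 39.78
tcp_pos: [0.4994, -0.245, 0.0374]
ee_rot: [[0.708, -0.707, -0.0], [-0.707, -0.708, 0.001], [-0.001, -0.0, -1.0]]
wrist_force: [-1.0, -0.4, 1.9]
gripper_width: 0.37
gripper_force: 30.0
```

Call:
step_arm(
  linear=[
    [0,0,0],
    [0,0,0],
    [0,0,0],
    [0,0,-8],
    [0,0,-20],
    [0,0,-50],
    [0,0,-60],
    [0,0,-50],
    [0,0,0],
  ],
  delta_rot=[
    [0,0,0],
    [0,0,0],
    [0,0,0],
    [0,0,0],
    [0,0,0],
    [0,0,0],
    [0,0,0],
    [0,0,0],
    [0,0,0],
  ],
  grip=[46,46,46,46,46,46,46,46,46],
)

```text
time_s: 40.9
tcp_pos: [0.502, -0.246, 0.231]
ee_rot: [[0.708, -0.706, 0.011], [-0.706, -0.708, -0.002], [0.009, -0.006, -1.0]]
wrist_force: [-0.2, -0.1, -1.1]
gripper_width: 0.526
gripper_force: 0.0
```

Call:
step_arm(
  linear=[
    [35,35,0],
    [35,35,0],
    [35,35,0],
    [35,35,0],
    [0,0,0],
    [0,0,0],
  ],
  delta_rot=[
    [0,0,0],
    [0,0,0],
    [0,0,0],
    [0,0,0],
    [0,0,0],
    [0,0,0],
  ],
  grip=[46,46,46,46,46,46],
)

```text
time_s: 41.65
tcp_pos: [0.4991, -0.4427, 0.224]
ee_rot: [[0.707, -0.707, -0.002], [-0.707, -0.707, 0.002], [-0.003, -0.0, -1.0]]
wrist_force: [-0.8, -0.9, -0.3]
gripper_width: 0.525
gripper_force: 0.0
```

```bash
python3 - <<'E'
from h import *
s=sense();print(s['tcp_pos'],s['wrist_force'],s['time_s'])
a=capture("scene")["img"][160:280,320:450];b=capture("top")["img"][200:340,290:490]
cv2.imwrite("pics/fin.png",np.hstack([cv2.resize(a,(390,360)),cv2.resize(b,(400,360))])[:,:,::-1])
E
```

```text
[ 0.49905035 -0.44269435  0.22396772] [-0.84916015 -0.93138844 -0.33141429] 41.65
```

View pics/fin.png

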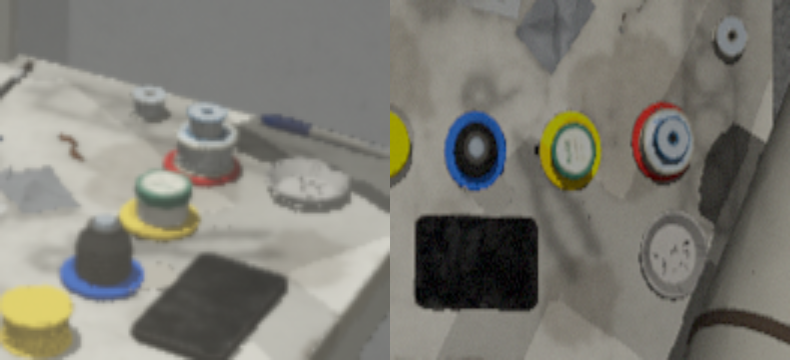

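The final picture shows the reel centred on the spool on red, the jar on yellow and the blower on blue. The dish, phone and silver reel are where they were, and the gripper is well clear. Handing in.

```bash
python3 -c "
from station import *
print(finish_job())"
```

```text
the job is handed in; nothing more can be done
None
```

I handed the job in at about 42 s: spool on red with the blue reel upright on top of it, flux jar on yellow, blower on blue, each centred to within about 2 mm in the last pictures; the dish, phone and silver reel were not moved, and the gripper is clear of everything.

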